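Power the oil tester and hold the sample flask down in its sprung ring

ROBOT

A 6-joint arm with a two-finger parallel gripper is mounted at the origin on the work surface. World frame = base frame: x ahead of the robot, y to its left, z up, the work surface at z = 0. Lengths are in mm, angles in rad, forces in N, time in s.
With the tool pointing down it reaches from about 350 to 975 mm from the base axis. Payload 7.1 kg.
Tool frame: the origin (TCP) lies midway between the tips of the shut fingers; the grasp point (between the pads) lies 19 mm behind it (ctrl.hold_point_z is the distance from the TCP to the grasp point, in mm); x points along the fingers, y is the direction in which the jaws open and shut, and the axes are right-handed (so a half turn about x gives the same grasp; the last joint's range is limited). The gripper opens to 88 mm and grips with 3 to 60 N. Pads are 20 mm wide; open, the fingers measure 115 mm over their backs; the gripper's body (75 mm by 178 mm) begins 61 mm behind the grasp point.
Start: joints at [1.243, 0.423, 1.63, -0, 1.089, -0.019], TCP at [189.915, 595.43, 222.675] pointing down, gripper open.
Joint ranges: [-3, 3], [-0.9, 2.11], [0.09, 2.58], [-1.31, 4.45], [0.11, 2.69], [-2.54, 2.54]. Speed limits (rad/s): [2.39, 2.39, 3.01, 3.14, 3.14, 3.14].

INTERFACE

Orientations are given as a rotation vector (axis times angle).
In Python, from workcell import ctrl, get_image, calibration gives the robot as it stands.
- The arm moves only by the tool move_arm, never from a script. Its argument "rows" is a list of rows, each a list of 5 numbers: the shift along the world's x, y, z in mm, then the turn about the world's z in rad, then the closure, from -1 (fully open) to 1 (shut). In form: [[tx, ty, tz, roll, jaw], ...]. A call has 1 to 12 rows; each row is the pose to reach, as a shift and turn from the pose measured when the call began; what a row does not reach only later rows make up. A row lasts 1/8 s, in which the tool goes at most 62.5 mm and 10.7 degrees, less where a joint would pass 70% of its speed; a pose out of reach is approached as far as the arm can. A call with a gripper value outside its range is refused whole. The fingers move at their own pace and stop on an object; the grip force is fixed at half the most. Time passes only in rows, so rows that repeat a pose let the fingers close. It gives the time, the measured TCP pose, the force and the opening at its end, in the units of the state.
- ctrl.get_obs(): the state, without advancing time (a new reading comes with each control period).
- get_image(name): name is "side" or "top"; returns the picture (384x512x3 uint8, blue, green, red); there is no depth.
- calibration(name): a dict with "fx", "fy", "cx", "cy" (pixels), "view" (4x4, takes a point from world to camera coordinates). Camera axes: x right, y up, looking along -z (the intrinsics and any distortion apply to the point x, -y, -z); pixel columns grow to the right and rows downward; lengths in mm; the calibration is good to about 2 mm. A picture is of the moment at which its call begins. calibration takes no time and is no camera call.
- ctrl.close_job(): hands the job in, once; it reports no verdict.
The state is a dict: "t": time; "qpos": joint angles; "qvel": joint speeds; "joint_torque": joint torques, N m; "ee_pos": TCP position; "orientation": TCP orientation; "ft_force": force on the tool from outside, world axes, zero at the start; "moment": the same for the moment, N m; "width": finger opening in mm.
Only numpy, scipy, OpenCV 4.12 (cv2) and the standard library are available. Lean on these libraries where they do the work, as an engineer would, in place of code of your own. Each camera call takes 0.05 s, during which the arm holds its last target.

TASK

Plug the white relay all the way into the yellow socket of the blue oil tester and let go of it. Then set the amber sample flask upright in the tester's orange sprung ring and press it down until the ring reaches its bottom stop; finish while still holding the flask pressed down like that. Keep the flask upright throughout and leave the tin, the socket bit and the wrench where they are.

Things in the scene. Friction and masses are not known exactly. Their poses are not given: they have to be found in the camera images.
- tester: Blue oil-sample tester, fixed to the bench: flat case 150 (x) x 310 (y) x 45 mm high, origin at the centre of its underside at bench level, z up. At its own y = +80 mm a yellow socket block (60 x 50 mm, top 69 mm above the bench); at y = -80 mm the sprung ring. Two steel guide rods (look only) stand 54 mm either side of the ring's axis along x, tops 85 mm above the bench.
- socket (a point): Centre of the socket's mouth, on the block's top face, 69 mm above the bench; axes as the tester's. The hole is a straight rectangle 29 mm (x) by 19 mm (y), 16 mm deep, with a 2 mm chamfer round the mouth.
- ring_seat (a point): Centre of the top face of the ring's seat, 85 mm above the bench with the spring up; moves with the ring; z up. The seat is a steel ring with a 44 mm hole; around it an orange collar rises 18 mm above this point, inside diameter 72 flaring to 84 mm, 92 mm outside. A flask standing in it is centred on this point, its origin about 3 mm below.
- ring_travel (a joint): How far the sprung ring is pressed down (m): 0 spring up, 0.016 at the bottom stop. Preloaded spring: about 3 N to start moving, about 16 N at the stop; springs back when let go (the flask's own weight sinks it by less than 3 mm).
- ring: The sprung ring itself (steel seat with orange collar); origin at the centre of the seat's underside, 8 mm below ring_seat, z up; it slides straight down on the tester.
- relay: Plug-in relay standing on its plug, 60 g. White cover (black band, red mark on top) 34 (x) x 24 (y) x 40 mm over a black plug foot 26 (x) x 16 (y) x 12 mm pointing down; 52 mm high in all. Origin at the centre of the foot's underside, z up. Goes in with its x along the socket's x, either way round; home, the cover rests on the block and the origin is 12 mm below the mouth.
- flask: Sealed round amber glass flask with a white cap, 108 mm high, 200 g nominal. Belly 68 mm across at 30 mm height, flat foot 32 mm across, shoulder narrowing to a 26 mm neck; the cap is a cylinder 34 mm across from 78 to 108 mm height. Origin at the centre of the underside, z up. To be gripped by the cap.
- grease_tin: Bystander: red-labelled tin, 70 mm across, 55 mm high; origin at the centre of its underside.
- socket_bit: Bystander: steel socket bit standing up, 32 mm across, 50 mm high; origin at the centre of its underside.
- wrench: Bystander: wrench about 170 mm long lying flat between robot and tester; origin under its middle, its x along its length.
Not all that is in view belongs to the job. Several things have the shape of the flask; the one meant has the colours described above. What is shaped like the relay but green is not meant.

How it is judged:
By the outcome, as a careful person would: the job done as asked, in the order asked, and still so for the second after the job is handed in, while the arm keeps its last pose, push and grip.
It also fails if it takes over 72 s, if anything falls off the work surface, if the arm or the gripper's body presses on something with over 40 N, if the wrist force passes 120 N, or if a joint passes its speed limit or range.

## Working session

There is one attempt and no reset: what is moved stays moved. The work goes in short steps, Python scripts to look and compute and a tool call to move; the robot and the scene stay as the last step left them, time stands still between calls to the robot, and variables do not carry over. Pictures are saved under pics/ and viewed, and the job is handed in when it is done.

Besides the shell and the picture viewer there is one more tool, called after "Call:" by a JSON object that holds its "name" and its "arguments", one argument or row to a line. move_arm: Moves the arm, as the interface text tells. Its arguments: {"type":"object","properties":{"rows":{"type":"array"}},"required":["rows"]}

```bash
mkdir -p pics
python3 - <<'E'
from workcell import ctrl,get_image,calibration
import cv2
print(ctrl.get_obs())
for n in("side","top"):
    cv2.imwrite(f"pics/{n}0.png",get_image(n)); print(n,calibration(n))
E
```

```text
{'t': 0.0, 'qpos': array([ 1.24299563e+00,  4.23847385e-01,  1.63068619e+00, -1.15928209e-05,
        1.08861287e+00, -1.90043107e-02]), 'qvel': array([-0.00175958, -0.00033852,  0.00104607,  0.00058838,  0.00013754,
        0.00015094]), 'joint_torque': array([ 1.43725531e-03, -5.44631660e+01, -2.73669970e+01,  6.43573212e-02,
        2.27383920e-02, -1.16119481e-04]), 'ee_pos': array([189.74524442, 594.91144822, 221.89911609]), 'orientation': array([ 0.24115084,  1.55743393, -0.24356565]), 'ft_force': array([-0.52076964, -0.3673535 ,  0.21881761]), 'moment': array([ 0.05640965, -0.02450949, -0.02019073]), 'width': 87.77040955591566}
side {'fx': 364.3968617837285, 'fy': 364.3968617837285, 'cx': 258.6192771448123, 'cy': 188.4267189533752, 'view': array([[ 9.66349360e-01, -2.56923715e-01,  1.26142125e-02,
        -4.48186672e+02],
       [ 1.32424274e-01,  5.38921248e-01,  8.31882023e-01,
        -1.56452012e+02],
       [-2.20528287e-01, -8.02218233e-01,  5.54809140e-01,
        -1.02059388e+03],
       [ 0.00000000e+00,  0.00000000e+00,  0.00000000e+00,
         1.00000000e+00]])}
top {'fx': 413.40264338633324, 'fy': 413.40264338633324, 'cx': 256.5914497210931, 'cy': 193.95431826335306, 'view': array([[ 7.44551178e-03, -9.99886986e-01,  1.30605753e-02,
        -1.57958936e+01],
       [ 9.87725483e-01,  9.39155126e-03,  1.55917188e-01,
        -4.95785331e+02],
       [-1.56022226e-01,  1.17393797e-02,  9.87683781e-01,
        -1.30262278e+03],
       [ 0.00000000e+00,  0.00000000e+00,  0.00000000e+00,
         1.00000000e+00]])}
```

View pics/side0.png

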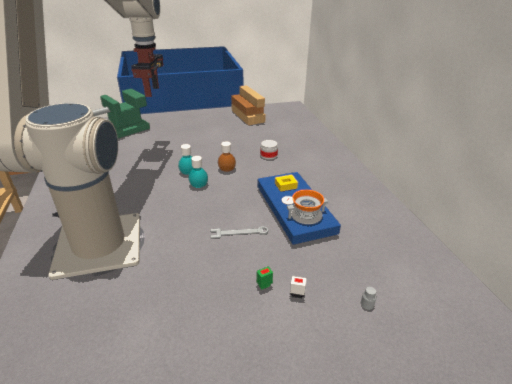

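View pics/top0.png

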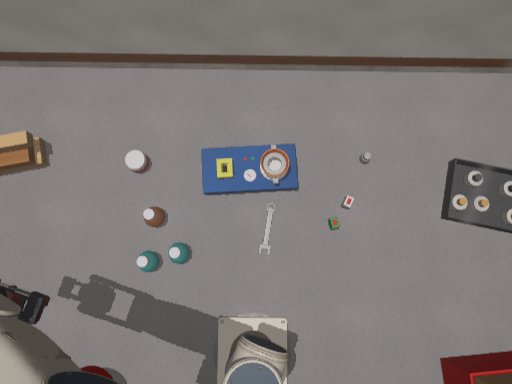

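Side view: the amber flask is at (227,158) and the teal flasks are at (187,162) and (198,175). The white relay is at (298,286), and its green look-alike is at (264,277). Top view: amber (153,216), teal (148,261) and (179,253), white relay (348,202), green relay (334,223). I choose the white relay and the amber flask, and will check both in close crops.

Run:
```python
import cv2,numpy as np
s=cv2.imread("pics/side0.png");t=cv2.imread("pics/top0.png")
def c(im,x,y,w,h,k=8): return cv2.resize(im[y:y+h,x:x+w],None,fx=k,fy=k,interpolation=cv2.INTER_CUBIC)
a=np.hstack([c(s,280,262,48,36),c(t,325,185,48,36)])
b=np.hstack([c(s,205,138,48,36),c(t,130,196,48,36)])
cv2.imwrite("pics/crop1.png",np.vstack([a,b]))
a=np.hstack([c(t,195,138,110,62,7)]); cv2.imwrite("pics/crop2.png",a)
cv2.imwrite("pics/crop3.png",c(s,250,165,95,80,7))
```

```text
(no output)
```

View pics/crop1.png

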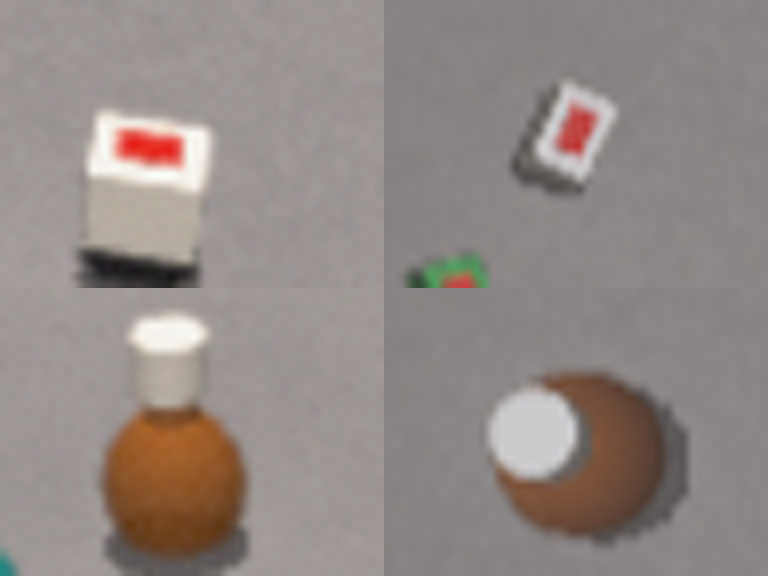

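View pics/crop2.png

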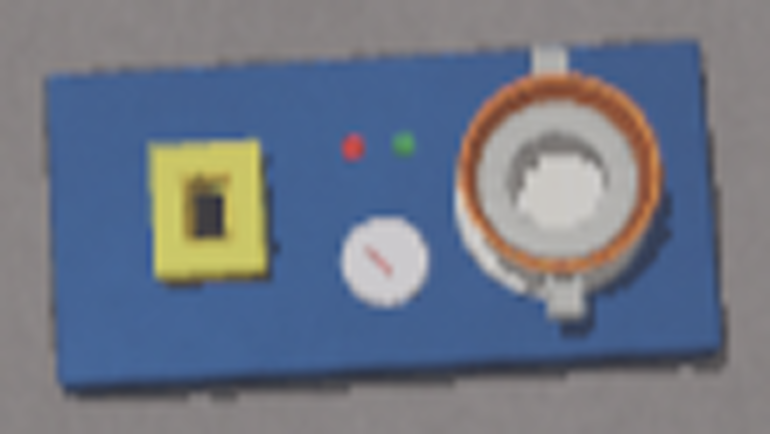

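View pics/crop3.png

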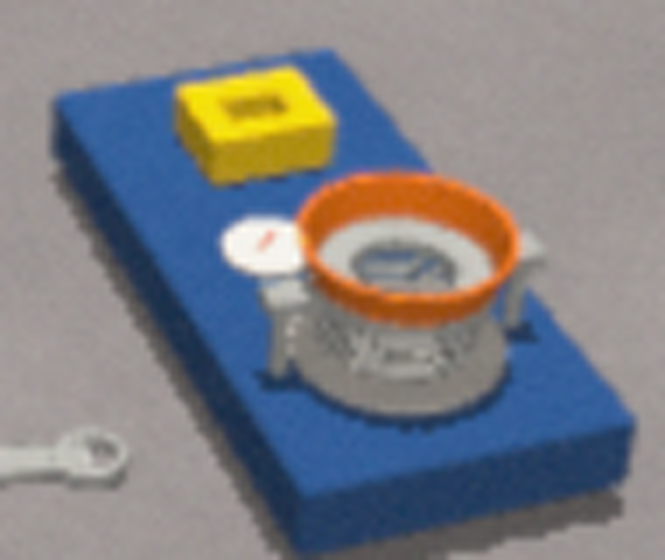

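The crops confirm both choices: a white-capped amber flask, and a white relay with a red mark. Next I measure them in both views.

```bash
cat > h.py <<'E'
import numpy as np,cv2
from scipy.optimize import least_squares
from workcell import ctrl,get_image,calibration
C={n:calibration(n) for n in("side","top")}
def proj(n,P):
    c=C[n];P=np.atleast_2d(P);q=P@c['view'][:3,:3].T+c['view'][:3,3]
    return np.c_[c['cx']+c['fx']*q[:,0]/-q[:,2],c['cy']-c['fy']*q[:,1]/-q[:,2]]
def ray(n,uv):
    c=C[n];R=c['view'][:3,:3];o=-R.T@c['view'][:3,3]
    d=R.T@np.array([(uv[0]-c['cx'])/c['fx'],-(uv[1]-c['cy'])/c['fy'],-1]);return o,d
def atz(n,uv,z):
    o,d=ray(n,uv);return o+d*(z-o[2])/d[2]
def tri(us,ut):
    f=lambda P:np.r_[(proj("side",P)-us).ravel(),(proj("top",P)-ut).ravel()]
    r=least_squares(f,[500,0,50.]);return r.x,r.fun
def blob(im,roi,fn):
    x,y,w,h=roi;k=8
    a=cv2.resize(im[y:y+h,x:x+w],None,fx=k,fy=k,interpolation=cv2.INTER_CUBIC).astype(int)
    m=fn(a[...,0],a[...,1],a[...,2]).astype(np.uint8)
    n,l,s,c=cv2.connectedComponentsWithStats(m)
    i=1+np.argmax(s[1:,4]);mm=(l==i).astype(np.uint8)
    f=lambda p:(np.asarray(p,float)+.5)/k-.5+[x,y]
    cnt=max(cv2.findContours(mm,0,1)[0],key=cv2.contourArea)
    return f(c[i]),f(cnt[:,0]),s[i,4]/k/k
E
python3 - <<'E'
from h import *
s=cv2.imread("pics/side0.png");t=cv2.imread("pics/top0.png")
for n in C: print(n,ray(n,(0,0))[0])
red=lambda b,g,r:(r-g>70)&(r-b>70)
white=lambda b,g,r:(np.minimum(np.minimum(b,g),r)>175)
def rect(c,n,z):
    p=np.array([atz(n,q,z)[:2] for q in c],np.float32); return cv2.minAreaRect(p)
rs,cs,_=blob(s,(280,262,40,36),red);rt,ct,_=blob(t,(335,190,25,24),red)
print("relay red",rs,rt,tri(rs,rt),rect(ct,"top",52),rect(cs,"side",52))
rw=lambda b,g,r:((r-g>50)|(np.minimum(g,r)>190))
for n,im,roi in(("side",s,(280,262,40,36)),("top",t,(335,190,25,24))):
    c,k,a=blob(im,roi,rw);print("relay top",n,c,a,rect(k,n,52))
wh=lambda th:(lambda b,g,r:(np.minimum(np.minimum(b,g),r)>th))
ws,k1,a1=blob(s,(205,138,48,20),wh(215));wt,k2,a2=blob(t,(135,200,30,30),wh(165))
print("cap",ws,wt,tri(ws,wt),rect(k1,"side",108),rect(k2,"top",108))
yel=lambda b,g,r:(g-b>60)
o={}
for n,im,roi in(("side",s,(265,165,45,35)),("top",t,(205,150,40,40))):
  for th in (0,140,170,190,200):
    c,k,a=blob(im,roi,lambda b,g,r:(g-b>60)&(r>th)); print("yel",n,th,c,a,rect(k,n,69))
for n,im,roi in(("side",s,(250,165,95,80)),("top",t,(195,138,110,62))):
    c,k,a=blob(im,roi,lambda b,g,r:(b-r>50)); print("blue",n,a,rect(k,n,45))
    c,k,a=blob(im,roi,lambda b,g,r:(r-b>50)&(r-g>40)); 
    P=np.array([atz(n,q,103)[:2] for q in k],np.float32);print("ring",n,a,cv2.fitEllipse(P),cv2.minEnclosingCircle(P))
E
```

```text
side [ 228.75312826 -849.57348879  702.0379506 ]
top [ 286.57930773    4.15406841 1364.08715141]
relay red [298.23601769 279.9652155 ] [348.60367514 200.87216425] (array([ 475.76672413, -307.2151723 ,   54.87908767]), array([-0.45806185,  0.07926152,  0.14180405, -0.62541295])) ((474.02410888671875, -307.3746337890625), (10.64871883392334, 18.189523696899414), 66.00862121582031) ((477.9610290527344, -304.8277587890625), (12.51911735534668, 19.547115325927734), 64.10602569580078)
relay top side [298.25552407 280.6268785 ] 122.6875 ((477.3543701171875, -306.4914245605469), (27.03065299987793, 34.95988845825195), 63.81825637817383)
relay top top [348.29315681 201.12878267] 22.71875 ((474.1824035644531, -306.8994445800781), (21.145408630371094, 31.412525177001953), 64.19731903076172)
cap [225.55577874 143.31767614] [148.05643056 213.60655238] (array([422.44698608, 318.72375556, 108.87764095]), array([-0.47168985,  0.06016976,  0.05408138, -0.398732  ])) ((424.65673828125, 320.1504211425781), (28.849903106689453, 29.2198429107666), 76.5685806274414) ((421.4644470214844, 318.98760986328125
[... 1468 characters left out ...]
.2245483398438, 93.6544418334961), (55.43463897705078, 46.72980499267578), 3.6344516277313232)
blue side 1750.78125 ((579.9526977539062, -1.88140869140625), (160.7069854736328, 340.3122253417969), 3.4365642070770264)
ring side 365.140625 ((588.50830078125, -70.8484878540039), (90.65057373046875, 109.40131378173828), 153.0120086669922) ((588.8963012695312, -71.98255157470703), 55.51805114746094)
blue top 2698.671875 ((580.9729614257812, 13.571334838867188), (147.77874755859375, 306.5712585449219), 3.8484764099121094)
ring top 200.09375 ((587.131591796875, -66.22247314453125), (89.1594009399414, 90.2938461303711), 99.38432312011719) ((587.0460815429688, -66.28044128417969), 45.765411376953125)
```

```bash
cat >> h.py <<'E'
from scipy.spatial.transform import Rotation as Ro
def st():
    o=ctrl.get_obs();R=Ro.from_rotvec(o['orientation']).as_matrix()
    print("t",round(o['t'],2),"tcp",o['ee_pos'].round(1),"toolx",R[:,0].round(3),"jaw deg",round(np.degrees(np.arctan2(R[1,1],R[0,1])),2),"F",o['ft_force'].round(1),"M",o['moment'].round(2),"w",round(o['width'],1),"q",o['qpos'].round(2),"hp",ctrl.hold_point_z);return o
E
python3 - <<'E'
from h import *
st()
print(tri((285.92,179.76),(224.27,167.31)))
E
```

```text
t 0.1 tcp [189.8 595.  222. ] toolx [-0.    -0.001 -1.   ] jaw deg 72.31 F [0.3 0.5 0.2] M [ 0.01 -0.01  0.04] w 87.5 q [ 1.24  0.42  1.63 -0.    1.09 -0.02] hp 18.700000000000003
(array([577.77187112,  92.52930112,  69.68753561]), array([-0.43868306,  0.07789226,  0.10095914, -0.42802523]))
```

Call:
{"name": "move_arm", "arguments": {
  "rows": [
    [60,-50,20,0,-1],
    [120,-100,20,0,-1],
    [160,-150,20,0,-1],
    [200,-200,20,0,-1],
    [230,-250,20,0,-1],
    [250,-300,20,0,-1],
    [265,-360,20,0,-1],
    [270,-420,20,0,-1],
    [275,-480,20,0,-1],
    [280,-540,20,-0.05,-1],
    [284,-600,20,-0.1,-1],
    [286,-650,20,-0.145,-1]
  ]
}}

```text
t: 1.6
ee_pos: [475.5, -57.1, 242.0]
orientation: [0.356, 1.541, -0.358]
ft_force: [1.1, -0.1, 0.2]
width: 88.0
```

Call:
{"name": "move_arm", "arguments": {
  "rows": [
    [0,-60,0,0,-1],
    [0,-120,0,0,-1],
    [0,-180,-20,0,-1],
    [0,-230,-60,0,-1],
    [0,-250,-110,0,-1],
    [0,-250,-130,0,-1],
    [0,-250,-130,0,-1]
  ]
}}

```text
t: 2.48
ee_pos: [474.0, -306.5, 110.0]
orientation: [0.358, 1.545, -0.358]
ft_force: [-1.3, 0.8, 0.1]
width: 88.1
```

Run:
```python
from h import *
o=st();s=get_image("side");t=get_image("top")
p=o['ee_pos'];print(proj("side",p),proj("top",p))
c=lambda im,x,y:cv2.resize(im[y:y+75,x:x+50],None,fx=8,fy=8,interpolation=cv2.INTER_CUBIC)
cv2.imwrite("pics/a1.png",np.hstack([c(s,275,230),c(t,325,165)]))
```

```text
t 2.48 tcp [ 474.  -306.5  110. ] toolx [-0.004  0.001 -1.   ] jaw deg 63.87 F [-1.3  0.8  0.1] M [-0.01 -0.03 -0.04] w 88.1 q [-0.59  0.49  1.83 -0.    0.82 -1.71] hp 18.700000000000003
[[298.71063829 262.95897297]] [[352.6927278  198.27701756]]
```

View pics/a1.png

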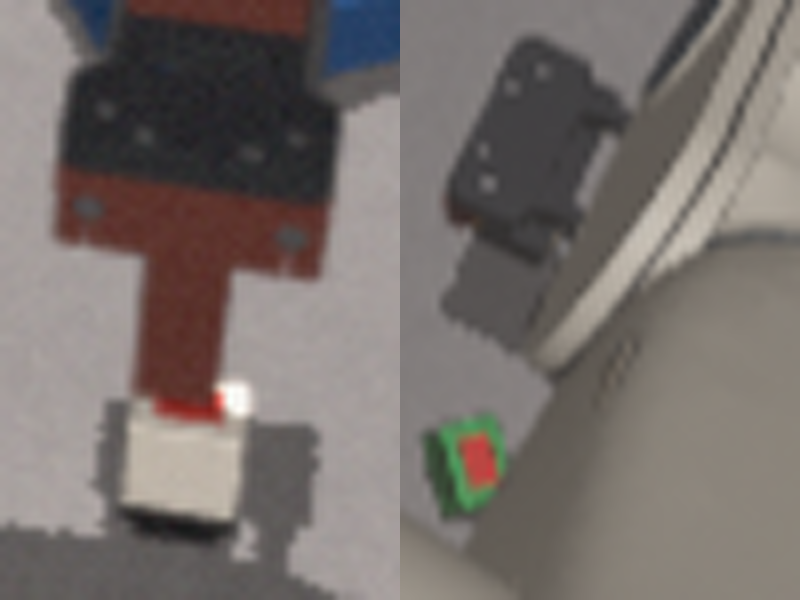

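Run:
```python
from h import *
p=np.array([474,-306.5,110]);d=np.array([np.cos(1.1147),np.sin(1.1147),0])
for w in(44,50,57.5): print(w,proj("side",p-d*w))
```

```text
44 [[296.54679419 277.4982416 ]]
50 [[296.23770712 279.58505048]]
57.5 [[295.84582048 282.23088272]]
```

The side view shows the front finger at about (296.8,279), against a predicted 296.0. So the side camera reads about +2 mm in x, and the relay is at about (475,-307). I descend with the jaws across the relay's 24 mm faces.

Call:
{"name": "move_arm", "arguments": {
  "rows": [
    [1,-0.5,-45,0,-1],
    [1,-0.5,-80,0,-1],
    [1,-0.5,-93,0,-1],
    [1,-0.5,-93,0,-1],
    [1,-0.5,-93,0,1],
    [1,-0.5,-93,0,1],
    [1,-0.5,-93,0,1],
    [1,-0.5,-93,0,1],
    [1,-0.5,-93,0,1],
    [1,-0.5,-93,0,1]
  ]
}}

```text
t: 3.82
ee_pos: [476.8, -307.5, 19.4]
orientation: [0.356, 1.541, -0.358]
ft_force: [-0.4, 0.2, -0.3]
width: 31.5
```

Run:
```python
from h import *
st()
```

```text
t 3.83 tcp [ 476.8 -307.5   19.4] toolx [-0.    -0.001 -1.   ] jaw deg 63.92 F [-0.4  0.2 -0.3] M [ 0.04 -0.02 -0.04] w 31.5 q [-0.59  0.64  1.85 -0.    0.64 -1.71] hp 18.700000000000003
```

Call:
{"name": "move_arm", "arguments": {
  "rows": [
    [0,0,0,0,1],
    [0,0,0,0,1],
    [0,0,0,0,1],
    [0,0,0,0,1]
  ]
}}

```text
t: 4.32
ee_pos: [476.7, -307.5, 19.3]
orientation: [0.356, 1.541, -0.358]
ft_force: [-0.3, 0.3, -0.5]
width: 23.7
```

Call:
{"name": "move_arm", "arguments": {
  "rows": [
    [0,0,40,0,1],
    [0,0,100,0,1],
    [10,40,140,0.1,1],
    [20,90,140,0.2,1],
    [35,145,140,0.35,1],
    [50,200,140,0.52,1],
    [65,255,140,0.52,1],
    [80,310,140,0.52,1],
    [92,360,140,0.52,1],
    [100,395,130,0.52,1],
    [100,401,110,0.52,1],
    [100,401,100,0.52,1]
  ]
}}

```text
t: 5.82
ee_pos: [575.9, 94.1, 118.2]
orientation: [-0.053, 1.572, 0.051]
ft_force: [0.3, 0.7, -0.7]
width: 23.8
```

Call:
{"name": "move_arm", "arguments": {
  "rows": [
    [0,0,0,0,1],
    [0,0,0,0,1]
  ]
}}

```text
t: 6.08
ee_pos: [576.1, 93.5, 118.6]
orientation: [-0.053, 1.571, 0.05]
ft_force: [0.4, -0.9, -0.6]
width: 24.2
```

Run:
```python
from h import *
o=st();s=get_image("side");t=get_image("top");cv2.imwrite("pics/s2.png",s);cv2.imwrite("pics/t2.png",t)
c=lambda im,x,y:cv2.resize(im[y:y+75,x:x+50],None,fx=8,fy=8,interpolation=cv2.INTER_CUBIC)
cv2.imwrite("pics/a2.png",np.hstack([c(s,262,125),c(t,200,130)]))
```

```text
t 6.08 tcp [576.1  93.5 118.6] toolx [-0.001 -0.002 -1.   ] jaw deg 93.75 F [ 0.4 -0.9 -0.6] M [0.03 0.02 0.01] w 24.2 q [ 0.14  0.5   1.79 -0.    0.85 -1.49] hp 18.700000000000003
```

View pics/a2.png

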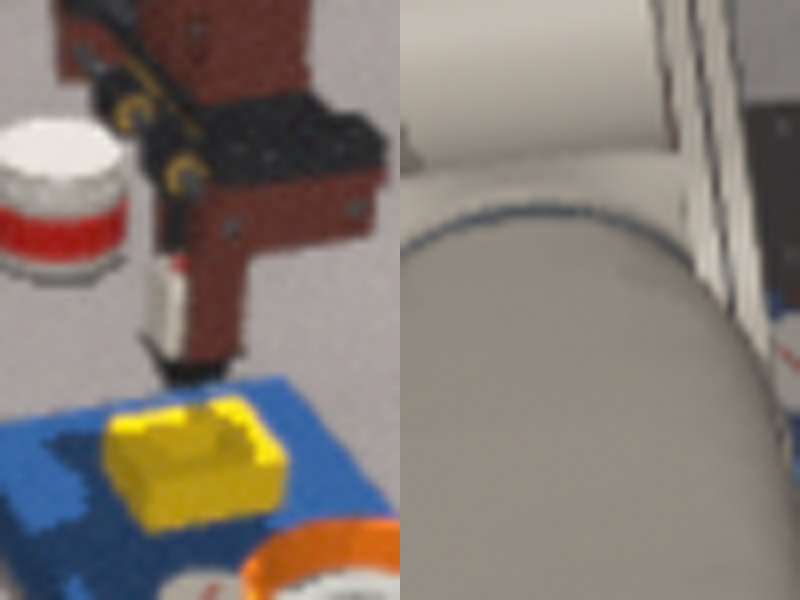

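Run:
```python
from h import *
s=cv2.imread("pics/s2.png");k=10;x0,y0,w,h=272,150,38,48
a=cv2.resize(s[y0:y0+h,x0:x0+w],None,fx=k,fy=k,interpolation=cv2.INTER_CUBIC)
def box(im,o,lo,hi,col,yaw=3.7,n="side"):
    R=Ro.from_euler('z',yaw,degrees=True).as_matrix()
    P=np.array([[X,Y,Z] for X in(lo[0],hi[0]) for Y in(lo[1],hi[1]) for Z in(lo[2],hi[2])],float)@R.T+o
    q=((proj(n,P)-[x0,y0]+.5)*k-.5)
    for i in range(8):
        for j in range(i):
            if bin(i^j).count('1')==1: cv2.line(im,tuple(q[i].astype(int)),tuple(q[j].astype(int)),col,1,cv2.LINE_AA)
out=[]
for ex in(0,2.5):
    b=a.copy();o=np.array([576.1+ex,93.5,118.6-19.3])
    box(b,o,(-17,-12,12),(17,12,52),(255,255,0));box(b,o,(-13,-8,0),(13,8,12),(0,255,0))
    box(b,np.array([577+ex,93.4,0]),(-30,-25,45),(30,25,69),(255,0,255))
    box(b,np.array([577+ex,93.4,0]),(-14.5,-9.5,69),(14.5,9.5,69),(255,0,255))
    out.append(b)
cv2.imwrite("pics/ov.png",np.hstack(out))
```

```text
(no output)
```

View pics/ov.png

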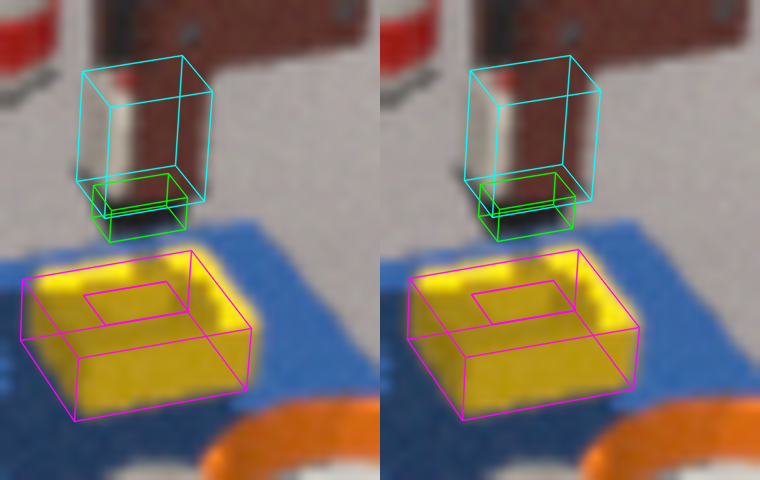

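Run:
```python
from h import *
ims=[get_image("side").astype(float) for _ in range(6)]
s=np.mean(ims,0);cv2.imwrite("pics/s2m.png",s.astype(np.uint8))
x0,y0,w,h,k=276,154,20,24,24
a=s[y0:y0+h,x0:x0+w];a=np.clip((a/255)**.55*255,0,255).astype(np.uint8)
a=cv2.resize(a,None,fx=k,fy=k,interpolation=cv2.INTER_NEAREST)
def box(im,o,lo,hi,col,yaw=3.7,n="side"):
    R=Ro.from_euler('z',yaw,degrees=True).as_matrix()
    P=np.array([[X,Y,Z] for X in(lo[0],hi[0]) for Y in(lo[1],hi[1]) for Z in(lo[2],hi[2])],float)@R.T+o
    q=((proj(n,P)-[x0,y0]+.5)*k-.5)
    for i in range(8):
        for j in range(i):
            if bin(i^j).count('1')==1: cv2.line(im,tuple(q[i].astype(int)),tuple(q[j].astype(int)),col,1,cv2.LINE_AA)
b=a.copy();o=np.array([576.1+2.5-1,93.5,118.6-19.3+2])
box(b,o,(-17,-12,12),(17,12,52),(255,255,0));box(b,o,(-13,-8,0),(13,8,12),(0,255,0))
cv2.imwrite("pics/ov2.png",np.hstack([a,b])[:, :800*2][:600,:960] if 0 else cv2.resize(np.hstack([a,b]),(800,480)))
```

```text
(no output)
```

View pics/ov2.png

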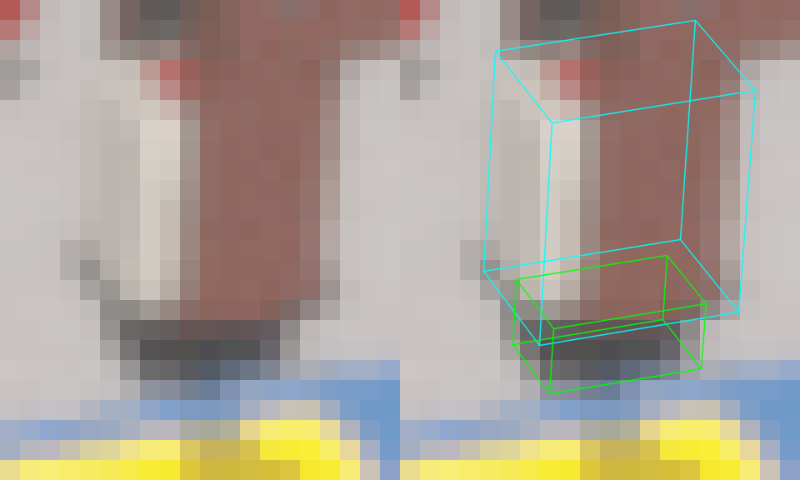

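Call:
{"name": "move_arm", "arguments": {
  "rows": [
    [2.5,-1,-10,0,1],
    [2.5,-1,-20,0,1],
    [2.5,-1,-24,0,1],
    [2.5,-1,-24,0,1],
    [2.5,-1,-24,0,1]
  ]
}}

```text
t: 7.1
ee_pos: [578.7, 93.0, 94.5]
orientation: [-0.053, 1.571, 0.051]
ft_force: [-0.9, 0.2, -1.3]
width: 23.4
```

Run:
```python
from h import *
o=st();p=o['ee_pos']
s=np.mean([get_image("side").astype(float) for _ in range(5)],0)
x0,y0,w,h,k=272,156,34,40,20
a=s[y0:y0+h,x0:x0+w];a=np.clip((a/255)**.6*255,0,255).astype(np.uint8)
a=cv2.resize(a,None,fx=k,fy=k,interpolation=cv2.INTER_CUBIC)
def box(im,o,lo,hi,col,yaw=3.7,n="side"):
    R=Ro.from_euler('z',yaw,degrees=True).as_matrix()
    P=np.array([[X,Y,Z] for X in(lo[0],hi[0]) for Y in(lo[1],hi[1]) for Z in(lo[2],hi[2])],float)@R.T+o
    q=((proj(n,P)-[x0,y0]+.5)*k-.5)
    for i in range(8):
        for j in range(i):
            if bin(i^j).count('1')==1: cv2.line(im,tuple(q[i].astype(int)),tuple(q[j].astype(int)),col,1,cv2.LINE_AA)
b=a.copy();o=np.array([p[0]+2.5-1.6,p[1],p[2]-19.3])
box(b,o,(-17,-12,12),(17,12,52),(255,255,0));box(b,o,(-13,-8,0),(13,8,12),(0,255,0))
box(b,np.array([577+2.5,93.4,0]),(-30,-25,45),(30,25,69),(255,0,255))
box(b,np.array([577+2.5,93.4,0]),(-14.5,-9.5,69),(14.5,9.5,69),(255,0,255))
cv2.imwrite("pics/ov3.png",cv2.resize(np.hstack([a,b]),(800,480)))
cv2.imwrite("pics/ov3b.png",b[:600,:])
```

```text
t 7.1 tcp [578.7  93.   94.5] toolx [-0.001 -0.001 -1.   ] jaw deg 93.79 F [-0.9  0.2 -1.3] M [ 0.03 -0.   -0.02] w 23.4 q [ 0.14  0.54  1.79 -0.    0.81 -1.5 ] hp 18.700000000000003
```

View pics/ov3.png

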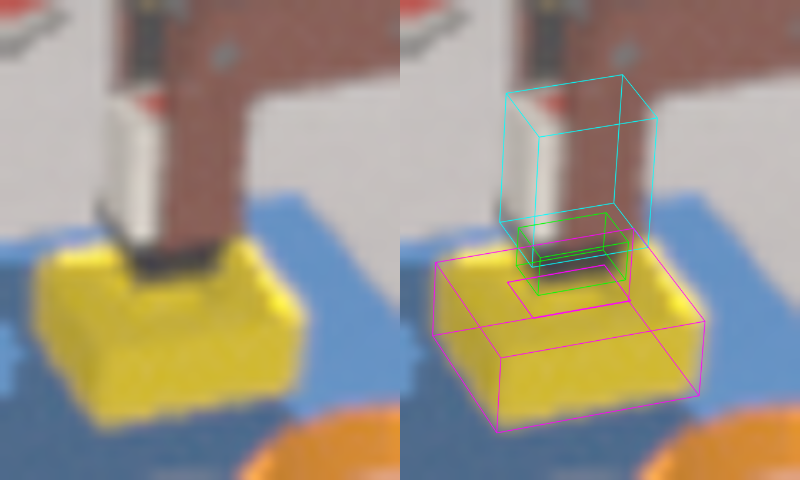

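View pics/ov3b.png

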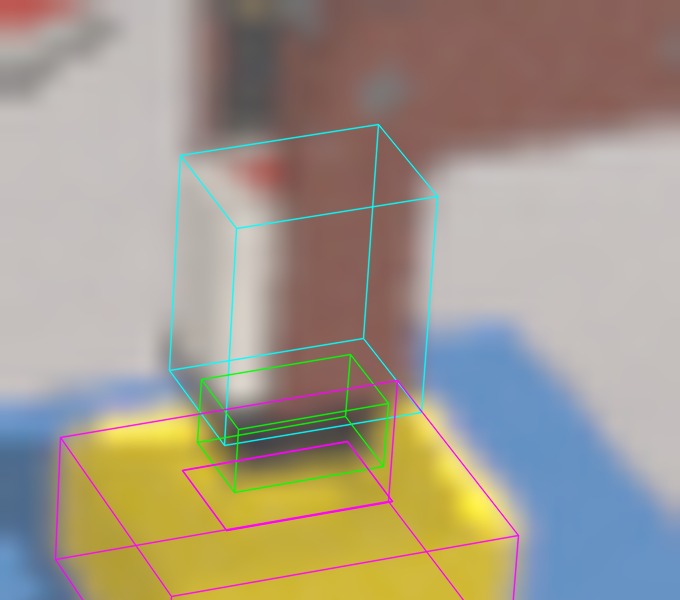

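Call:
{"name": "move_arm", "arguments": {
  "rows": [
    [0,-0.8,-2,0,1],
    [0,-0.8,-5,0,1],
    [0,-0.8,-8,0,1],
    [0,-0.8,-8,0,1]
  ]
}}

```text
t: 7.85
ee_pos: [578.8, 92.3, 87.1]
orientation: [-0.053, 1.571, 0.051]
ft_force: [-1.8, 0.5, 6.0]
width: 24.1
```

Run:
```python
from h import *
st()
```

```text
t 7.85 tcp [578.8  92.3  87.1] toolx [-0.001 -0.001 -1.   ] jaw deg 93.79 F [-1.8  0.5  6. ] M [ 0.11  0.41 -0.02] w 24.1 q [ 0.14  0.55  1.8  -0.    0.79 -1.5 ] hp 18.700000000000003
```

Call:
{"name": "move_arm", "arguments": {
  "rows": [
    [-1,0,0,0,1],
    [-1,0,0,0,1],
    [-1,0,-1,0,1]
  ]
}}

```text
t: 8.22
ee_pos: [578.2, 92.4, 87.0]
orientation: [-0.053, 1.57, 0.051]
ft_force: [-3.8, 0.0, 15.5]
width: 23.8
```

Run:
```python
from h import *
st()
```

```text
t 8.22 tcp [578.2  92.4  87. ] toolx [-0.    -0.001 -1.   ] jaw deg 93.78 F [-3.8  0.  15.5] M [-0.03  0.73 -0.03] w 23.8 q [ 0.14  0.55  1.8  -0.    0.79 -1.5 ] hp 18.700000000000003
```

Call:
{"name": "move_arm", "arguments": {
  "rows": [
    [0,0,2,0,1],
    [-1.5,0,2,0,1],
    [-1.5,0,0,0,1],
    [-1.5,0,-1,0,1]
  ]
}}

```text
t: 8.72
ee_pos: [576.9, 92.4, 87.4]
orientation: [-0.053, 1.57, 0.051]
ft_force: [-4.1, -0.0, 18.9]
width: 23.9
```

Run:
```python
from h import *
st()
```

```text
t 8.72 tcp [576.9  92.4  87.4] toolx [ 0.    -0.001 -1.   ] jaw deg 93.79 F [-4.1 -0.  18.9] M [-0.18  1.1   0.03] w 23.9 q [ 0.14  0.55  1.8  -0.    0.79 -1.5 ] hp 18.700000000000003
```

Call:
{"name": "move_arm", "arguments": {
  "rows": [
    [0,0,5,0,1],
    [0,0,5,0,1],
    [0,0,5,0,1]
  ]
}}

```text
t: 9.1
ee_pos: [576.6, 92.4, 92.0]
orientation: [-0.053, 1.57, 0.051]
ft_force: [-0.2, -1.1, -0.3]
width: 23.5
```

```bash
cat >> h.py <<'E'
def box(im,o,lo,hi,col,x0,y0,k,yaw=3.7,n="side"):
    R=Ro.from_euler('z',yaw,degrees=True).as_matrix()
    P=np.array([[X,Y,Z] for X in(lo[0],hi[0]) for Y in(lo[1],hi[1]) for Z in(lo[2],hi[2])],float)@R.T+o
    q=((proj(n,P)-[x0,y0]+.5)*k-.5)
    for i in range(8):
        for j in range(i):
            if bin(i^j).count('1')==1: cv2.line(im,tuple(q[i].astype(int)),tuple(q[j].astype(int)),col,1,cv2.LINE_AA)
E
python3 - <<'E'
from h import *
o=st();p=o['ee_pos']
s=np.mean([get_image("side").astype(float) for _ in range(5)],0);cv2.imwrite("pics/s4.png",s)
x0,y0,w,h,k=272,160,32,40,15
a=s[y0:y0+h,x0:x0+w];a=np.clip((a/255)**.6*255,0,255).astype(np.uint8)
a=cv2.resize(a,None,fx=k,fy=k,interpolation=cv2.INTER_CUBIC)
cv2.imwrite("pics/ov4.png",a)
E
```

```text
t 9.1 tcp [576.6  92.4  92. ] toolx [-0.    -0.001 -1.   ] jaw deg 93.79 F [-0.2 -1.1 -0.3] M [-0.01 -0.01 -0.05] w 23.5 q [ 0.14  0.54  1.8  -0.    0.8  -1.5 ] hp 18.700000000000003[ WARN:0@5.806] global loadsave.cpp:1063 imwrite_ Unsupported depth image for selected encoder is fallbacked to CV_8U.
```

View pics/ov4.png

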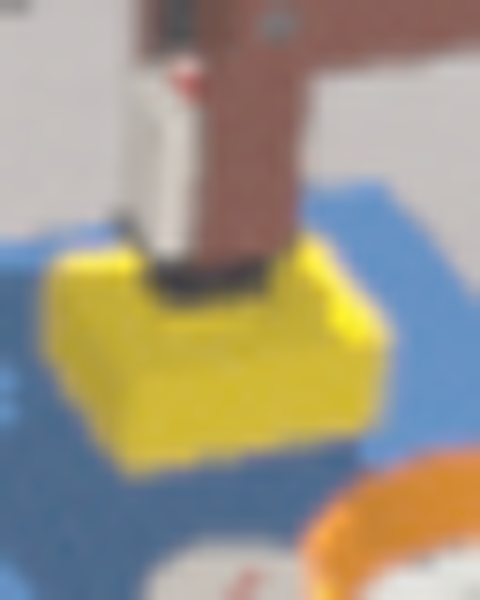

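Run:
```python
from h import *
s=cv2.imread("pics/side0.png");t=cv2.imread("pics/top0.png")
x0,y0,w,h,k=272,160,32,40,15
a=np.clip((s[y0:y0+h,x0:x0+w]/255.)**.8*255,0,255).astype(np.uint8)
a=cv2.resize(a,None,fx=k,fy=k,interpolation=cv2.INTER_CUBIC)
X0,Y0=212,155
b=cv2.resize(t[Y0:Y0+26,X0:X0+26],None,fx=k,fy=k,interpolation=cv2.INTER_CUBIC)
# overlays with hole & block for best offsets
for (n,im,px,py,xx,yy) in(("side",a,x0,y0,580,93.9),("top",b,X0,Y0,577,93.4)):
    o=np.array([xx,yy,0])
    box(im,o,(-30,-25,69),(30,25,69),(255,0,255),px,py,k,n=n)
    box(im,o,(-14.5,-9.5,69),(14.5,9.5,69),(255,0,0),px,py,k,n=n)
    box(im,o,(-16.5,-11.5,69),(16.5,11.5,69),(0,255,0),px,py,k,n=n)
H=max(a.shape[0],b.shape[0]);b=cv2.copyMakeBorder(b,0,H-b.shape[0],0,0,0)
cv2.imwrite("pics/ov5.png",cv2.resize(np.hstack([a,b]),(800,int(H*800/(a.shape[1]+b.shape[1])))))
for n,im,roi in(("side",s,(276,172,20,14)),("top",t,(217,160,16,17))):
  for th in(110,130,150):
    c,kk,A=blob(im,roi,lambda b,g,r:(g<th)&(abs(r-g)<120)&(b<g+20));P=atz(n,c,69)
    print(n,th,c,A,P,cv2.boundingRect((kk*100).astype(np.int32)))
```

```text
side 110 [276.19541139 184.60126582] 2.46875 [540.39214011  73.61842074  69.        ] (27556, 18368, 126, 176)
side 130 [276.89514594 183.53537437] 12.3125 [544.41741455  79.05918145  69.        ] (27556, 17993, 388, 551)
side 150 [290.95988636 184.64704545] 17.1875 [586.0791828   62.13827521  69.        ] (28218, 18306, 1326, 238)
top 110 [224.01724953 167.73895321] 33.0625 [575.10947232  93.65220313  69.        ] (22168, 16331, 476, 813)
top 130 [223.82433971 167.57233607] 42.890625 [575.64834958  94.27977797  69.        ] (22118, 16293, 551, 876)
top 150 [223.833159   167.38206067] 52.28125 [576.27142246  94.26390534  69.        ] (22081, 16256, 613, 938)
```

View pics/ov5.png

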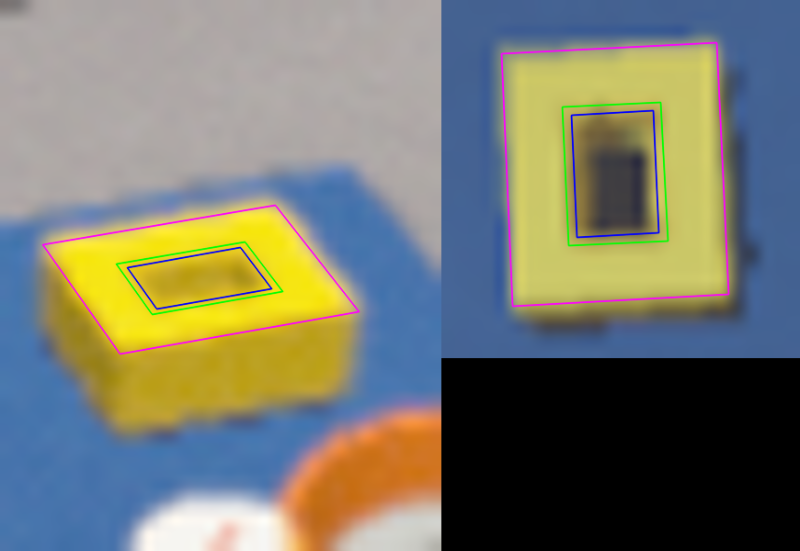

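Run:
```python
from h import *
s=cv2.imread("pics/s4.png")
x0,y0,w,h,k=276,158,20,26,20
a0=np.clip((s[y0:y0+h,x0:x0+w]/255.)**.55*255,0,255).astype(np.uint8)
a0=cv2.resize(a0,None,fx=k,fy=k,interpolation=cv2.INTER_CUBIC)
out=[]
for X,Y,Z in((577.5,92.4,72.7),(577.5,96.4,72.7),(577.5,92.4,75.2)):
    a=a0.copy();o=np.array([X,Y,Z])
    box(a,o,(-17,-12,12),(17,12,52),(255,255,0),x0,y0,k);box(a,o,(-13,-8,0),(13,8,12),(0,255,0),x0,y0,k)
    out.append(a[:, :])
a=np.hstack([a0]+out);cv2.imwrite("pics/ov6.png",cv2.resize(a,None,fx=.5,fy=.5,interpolation=cv2.INTER_AREA))
```

```text
(no output)
```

View pics/ov6.png

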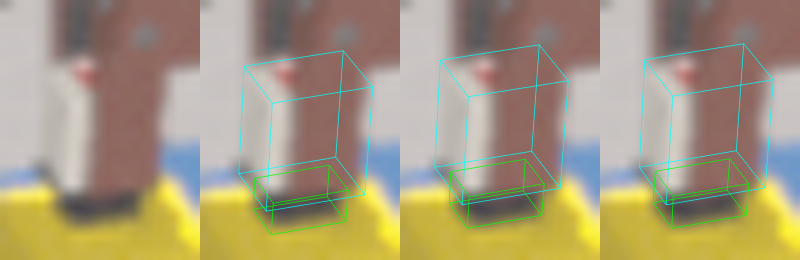

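Call:
{"name": "move_arm", "arguments": {
  "rows": [
    [2.3,-2.4,0,0,1],
    [2.3,-2.4,-2,0,1],
    [2.3,-2.4,-4,0,1],
    [2.3,-2.4,-6,0,1],
    [2.3,-2.4,-6,0,1]
  ]
}}

```text
t: 9.98
ee_pos: [579.3, 90.0, 88.0]
orientation: [-0.053, 1.57, 0.051]
ft_force: [-7.2, -1.7, 18.5]
width: 23.8
```

Run:
```python
from h import *
st()
```

```text
t 9.97 tcp [579.3  90.   88. ] toolx [ 0.    -0.001 -1.   ] jaw deg 93.79 F [-7.2 -1.7 18.5] M [-0.29  1.13 -0.09] w 23.8 q [ 0.13  0.55  1.8  -0.    0.79 -1.5 ] hp 18.700000000000003
```

Call:
{"name": "move_arm", "arguments": {
  "rows": [
    [0,0,3,0,1],
    [-1.2,4,3,0,1],
    [-1.2,4,1,0,1],
    [-1.2,4,-1,0,1],
    [-1.2,4,-2.5,0,1],
    [-1.2,4,-2.5,0,1]
  ]
}}

```text
t: 10.72
ee_pos: [578.7, 94.1, 85.6]
orientation: [-0.053, 1.568, 0.051]
ft_force: [1.9, -0.1, 1.1]
width: 24.0
```

Run:
```python
from h import *
st()
```

```text
t 10.72 tcp [578.7  94.1  85.6] toolx [ 0.002 -0.001 -1.   ] jaw deg 93.79 F [ 1.9 -0.1  1.1] M [ 0.07 -0.33  0.  ] w 24.0 q [ 0.14  0.55  1.8  -0.    0.79 -1.49] hp 18.700000000000003
```

It is in the mouth now, with almost no force. I continue down gently.

Call:
{"name": "move_arm", "arguments": {
  "rows": [
    [0,0,-2,0,1],
    [0,0,-4,0,1],
    [0,0,-6,0,1],
    [0,0,-6,0,1]
  ]
}}

```text
t: 11.22
ee_pos: [578.8, 94.0, 79.3]
orientation: [-0.053, 1.569, 0.051]
ft_force: [1.6, -0.4, -1.2]
width: 23.9
```

Run:
```python
from h import *
st()
```

```text
t 11.22 tcp [578.8  94.   79.3] toolx [ 0.002 -0.001 -1.   ] jaw deg 93.79 F [ 1.6 -0.4 -1.2] M [-0.   -0.32  0.02] w 23.9 q [ 0.14  0.56  1.8  -0.    0.78 -1.49] hp 18.700000000000003
```

Call:
{"name": "move_arm", "arguments": {
  "rows": [
    [0,0,-1.5,0,1],
    [0,0,-3,0,1],
    [0,0,-4.5,0,1],
    [0,0,-4.5,0,1]
  ]
}}

```text
t: 11.72
ee_pos: [578.8, 94.1, 76.2]
orientation: [-0.053, 1.568, 0.051]
ft_force: [-3.4, -1.2, 14.2]
width: 23.6
```

Run:
```python
from h import *
st()
```

```text
t 11.72 tcp [578.8  94.1  76.2] toolx [ 0.002 -0.001 -1.   ] jaw deg 93.79 F [-3.4 -1.2 14.2] M [-0.1   0.55 -0.03] w 23.6 q [ 0.14  0.57  1.8  -0.    0.77 -1.49] hp 18.700000000000003
```

Call:
{"name": "move_arm", "arguments": {
  "rows": [
    [0,0,-1,0,1],
    [0,0,-1,0,1],
    [0,0,0.5,0,1],
    [0,0,0.5,0,-1],
    [0,0,0.5,0,-1],
    [0,0,0.5,0,-1],
    [0,0,0.5,0,-1],
    [0,0,0.5,0,-1],
    [0,0,0.5,0,-1],
    [0,0,30,0,-1],
    [0,0,70,0,-1],
    [0,0,110,0,-1]
  ]
}}

```text
t: 13.22
ee_pos: [578.6, 94.0, 187.2]
orientation: [-0.053, 1.569, 0.051]
ft_force: [0.3, 0.0, 0.7]
width: 88.1
```

Call:
{"name": "move_arm", "arguments": {
  "rows": [
    [-25,35,0,0,-1],
    [-55,80,0,0,-1],
    [-85,125,0,0,-1],
    [-115,168,0,0,-1],
    [-145,210,0,0,-1],
    [-157,225,0,0,-1],
    [-157,225,-20,0,-1],
    [-157,225,-20,0,-1],
    [-157,225,-20,0,-1]
  ]
}}

```text
t: 14.35
ee_pos: [422.1, 318.6, 167.5]
orientation: [-0.052, 1.569, 0.05]
ft_force: [0.3, -0.0, 0.6]
width: 88.2
```

Run:
```python
from h import *
o=st();s=get_image("side");t=get_image("top")
cv2.imwrite("pics/s7.png",s)
c=lambda im,x,y,w,h,k:cv2.resize(im[y:y+h,x:x+w],(w*k,h*k),interpolation=cv2.INTER_CUBIC)
cv2.imwrite("pics/a7.png",np.hstack([c(s,200,85,60,90,6),c(s,262,140,60,90,6)]))
cv2.imwrite("pics/a7t.png",c(t,195,138,110,62,7))
```

```text
t 14.35 tcp [422.1 318.6 167.5] toolx [ 0.001 -0.001 -1.   ] jaw deg 93.74 F [ 0.3 -0.   0.6] M [ 0.06 -0.01  0.03] w 88.2 q [ 0.63  0.36  1.88 -0.    0.9  -1.01] hp 18.700000000000003
```

View pics/a7.png

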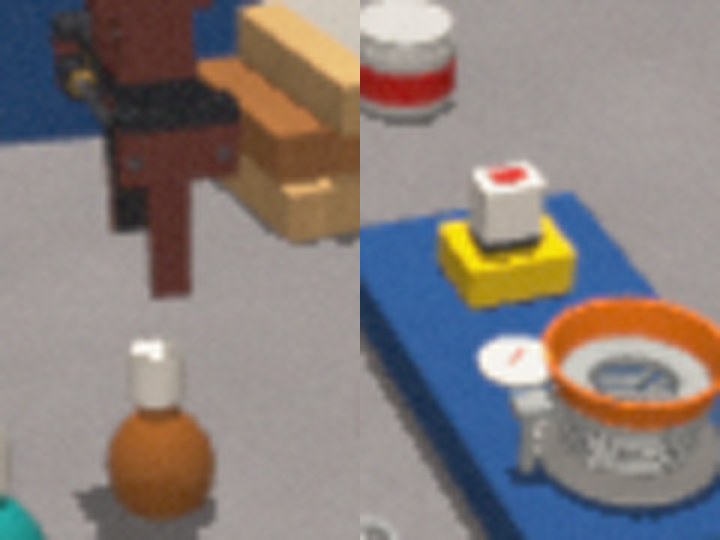

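View pics/a7t.png

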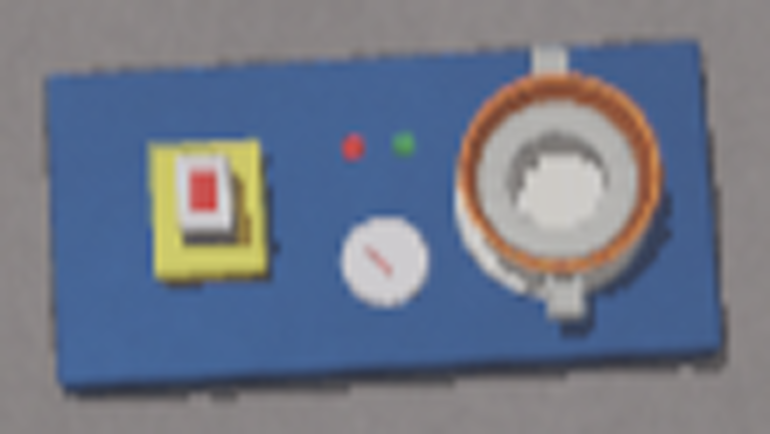

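The relay stands square in the socket, with its red mark at about (285.5,169) in the side view. I check its height by triangulating.

Run:
```python
from h import *
s=get_image("side");t=get_image("top")
red=lambda b,g,r:(r-g>70)&(r-b>70)
rs,_,a=blob(s,(278,162,18,14),red);rt,ct,b=blob(t,(215,158,20,16),red)
print(rs,rt,a,b,tri(rs,rt))
p=np.array([atz("top",q,109)[:2] for q in ct],np.float32);print(cv2.minAreaRect(p))
x0,y0,k=270,155,16
a=cv2.resize(s[y0:y0+38,x0:x0+36],None,fx=k,fy=k,interpolation=cv2.INTER_CUBIC)
b=a.copy()
o=np.array([580,94.4,57])
box(b,o,(-17,-12,12),(17,12,52),(255,0,0),x0,y0,k)
o[2]=0;box(b,o,(-30,-25,45),(30,25,69),(255,0,255),x0,y0,k)
c=np.hstack([a,b]);cv2.imwrite("pics/ov8.png",cv2.resize(c,(800,int(c.shape[0]*800/c.shape[1]))))
```

```text
[286.23715322 168.71366646] [223.58900284 164.88561129] 12.390625 19.234375 (array([576.07186261,  91.87115336, 111.90148484]), array([-0.48807231,  0.08764653,  0.11292883, -0.47063161]))
((575.286376953125, 92.2842788696289), (17.168928146362305, 11.24346923828125), 1.1774214506149292)
```

View pics/ov8.png

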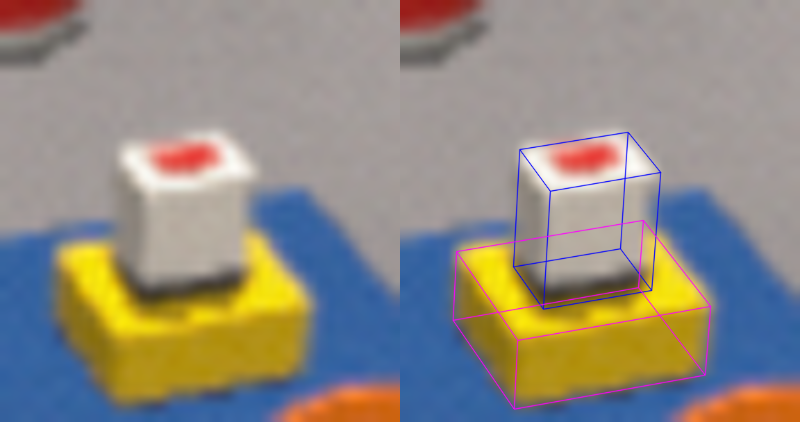

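The red mark triangulates 57.0 mm higher than on the bench, so the relay is fully home. I check the flask alignment next.

Run:
```python
from h import *
p=np.array([422.1,318.6,167.5]);d=np.array([-.065,.998,0])
for w in(44,57.5): print(proj("side",p-d*w))
s=cv2.imread("pics/s7.png");x,y=218,120
a=cv2.resize(s[y:y+25,x:x+24],None,fx=20,fy=20,interpolation=cv2.INTER_NEAREST);cv2.imwrite("pics/f7.png",a)
print(proj("side",[421.5,319.2,108]))
```

```text
[[227.51641301 133.4920355 ]]
[[228.52380153 135.13312213]]
[[224.80925397 143.56716757]]
```

View pics/f7.png

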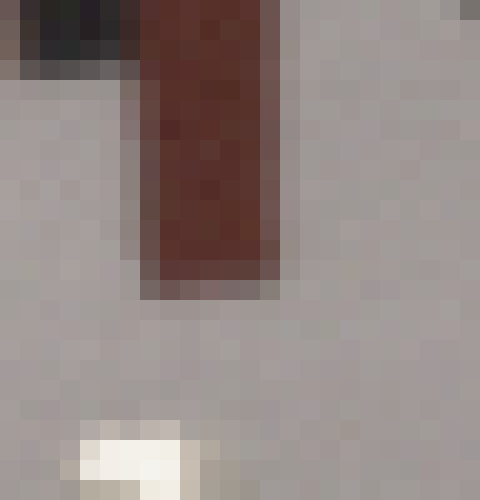

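Call:
{"name": "move_arm", "arguments": {
  "rows": [
    [1,0.6,-40,0,-1],
    [1,0.6,-75,0,-1],
    [1,0.6,-89,0,-1],
    [1,0.6,-89,0,-1],
    [1,0.6,-89,0,1],
    [1,0.6,-89,0,1],
    [1,0.6,-89,0,1],
    [1,0.6,-89,0,1],
    [1,0.6,-89,0,1],
    [1,0.6,-89,0,1],
    [1,0.6,-89,0,1],
    [1,0.6,-89,0,1]
  ]
}}

```text
t: 16.05
ee_pos: [423.1, 319.5, 78.7]
orientation: [-0.052, 1.568, 0.051]
ft_force: [-0.9, -0.6, 0.5]
width: 33.1
```

Call:
{"name": "move_arm", "arguments": {
  "rows": [
    [0,0,0,0,1],
    [0,0,0,0,1]
  ]
}}

```text
t: 16.3
ee_pos: [423.2, 319.5, 78.7]
orientation: [-0.052, 1.568, 0.051]
ft_force: [-0.7, 0.6, 0.2]
width: 33.1
```

Run:
```python
from h import *
o=st();s=get_image("side")
cv2.imwrite("pics/s9.png",s)
cv2.imwrite("pics/a9.png",cv2.resize(s[110:180,195:265],None,fx=8,fy=8,interpolation=cv2.INTER_CUBIC))
```

```text
t 16.3 tcp [423.2 319.5  78.7] toolx [ 0.002 -0.001 -1.   ] jaw deg 93.75 F [-0.7  0.6  0.2] M [-0.01 -0.04  0.  ] w 33.1 q [ 0.63  0.5   1.93 -0.    0.71 -1.01] hp 18.700000000000003
```

View pics/a9.png

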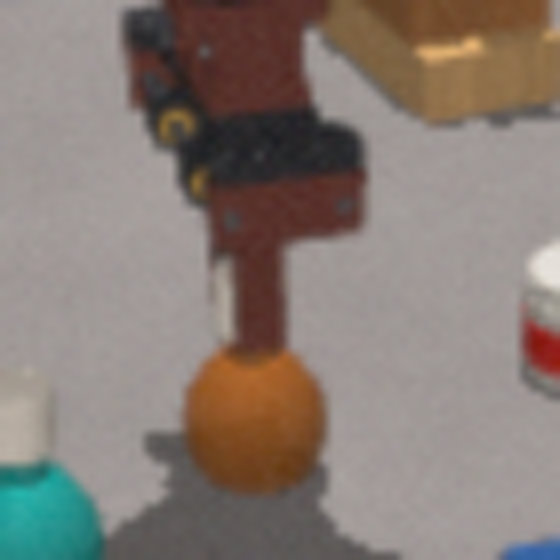

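Run:
```python
from h import *
s=cv2.imread("pics/s9.png")
d=np.array([-.065,.998,0]);p=np.array([423.2,319.5,0])
print("belly pred",proj("side",p+[0,0,30]))
for w in(16.5,23,30): print("finger pred",w,proj("side",p-d*w+[0,0,90]))
c,k,a=blob(s,(205,140,45,40),lambda b,g,r:(r-b>70)&(r>120));print("belly",c,a,k.min(0),k.max(0),(k.min(0)+k.max(0))/2)
for y in(145,147,149):
    print(y,s[y,218:236].mean(1).round())
```

```text
belly pred [[226.06218803 162.38570999]]
finger pred 16.5 [[226.58919953 149.98574449]]
finger pred 23 [[227.04412071 150.79749532]]
finger pred 30 [[227.53804623 151.67884461]]
belly [226.276723   159.72739855] 160.171875 [218.3125 153.3125] [234.3125 165.9375] [226.3125 159.625 ]
145 [158. 156. 153. 130. 154. 141.  87.  63.  59.  59.  58.  69. 104. 144.
 155. 153. 153. 153.]
147 [156. 152. 151. 132. 152. 157.  92.  62.  57.  60.  59.  63.  90. 143.
 157. 152. 153. 154.]
149 [155. 155. 153. 147. 157. 157.  93.  60.  55.  58.  60.  63.  91. 144.
 154. 157. 155. 153.]
```

Call:
{"name": "move_arm", "arguments": {
  "rows": [
    [0,0,25,0,1],
    [0,0,65,0,1],
    [0,0,105,0,1],
    [8,-15,130,0,1],
    [24,-50,135,0,1],
    [41,-90,135,0,1],
    [57,-130,135,0,1],
    [73,-170,135,0,1],
    [90,-210,135,0,1],
    [106,-250,135,0,1],
    [123,-290,135,0,1],
    [140,-330,135,0,1]
  ]
}}

```text
t: 17.85
ee_pos: [563.1, -11.9, 213.2]
orientation: [-0.052, 1.569, 0.051]
ft_force: [0.0, 0.6, -1.9]
width: 32.9
```

Run:
```python
from h import *
st()
```

```text
t 17.85 tcp [563.1 -11.9 213.2] toolx [ 0.001 -0.001 -1.   ] jaw deg 93.74 F [ 0.   0.6 -1.9] M [ 0.04 -0.08 -0.01] w 32.9 q [-0.04  0.34  1.78 -0.    1.02 -1.68] hp 18.700000000000003
```

To (586.3,-66), then down so that the flask's bottom is about 5 mm above the collar.

Call:
{"name": "move_arm", "arguments": {
  "rows": [
    [12,-27,0,0,1],
    [20,-45,0,0,1],
    [23.2,-54,0,0,1],
    [23.2,-54,-15,0,1],
    [23.2,-54,-26,0,1],
    [23.2,-54,-26,0,1],
    [23.2,-54,-26,0,1]
  ]
}}

```text
t: 18.73
ee_pos: [586.2, -65.4, 187.2]
orientation: [-0.052, 1.569, 0.051]
ft_force: [0.5, -0.7, -2.0]
width: 33.7
```

Run:
```python
from h import *
o=st();s=get_image("side");t=get_image("top")
cv2.imwrite("pics/s10.png",s)
k=7;c=lambda im,x,y:cv2.resize(im[y:y+75,x:x+55],None,fx=k,fy=k,interpolation=cv2.INTER_CUBIC)
cv2.imwrite("pics/a10.png",np.hstack([c(s,280,155),c(t,245,125)]))
print("belly pred",proj("side",o['ee_pos']+[0,0,-48.7]),"ring pred",proj("side",[587.3,-66,103]))
c_,kk,a=blob(s,(285,160,45,50),lambda b,g,r:(r-b>70)&(r>100)&(r<190));print(c_,a,(kk.min(0)+kk.max(0))/2)
```

```text
t 18.73 tcp [586.2 -65.4 187.2] toolx [ 0.001 -0.001 -1.   ] jaw deg 93.78 F [ 0.5 -0.7 -2. ] M [0.07 0.03 0.  ] w 33.7 q [-0.13  0.41  1.74 -0.    0.99 -1.77] hp 18.700000000000003
belly pred [[307.49018076 188.02390436]] ring pred [[306.83322229 198.43490842]]
[305.89064287 191.23529247] 628.53125 [304.125 192.625]
```

View pics/a10.png

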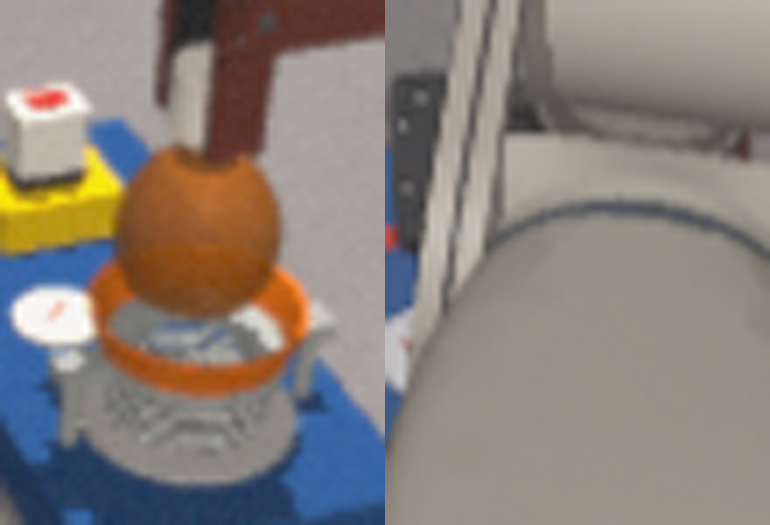

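Call:
{"name": "move_arm", "arguments": {
  "rows": [
    [1.5,0,-5,0,1],
    [2,0,-12,0,1],
    [2,0,-18,0,1],
    [2,0,-22,0,1],
    [2,0,-24,0,1],
    [2,0,-24,0,1]
  ]
}}

```text
t: 19.58
ee_pos: [588.5, -65.6, 163.5]
orientation: [-0.052, 1.569, 0.051]
ft_force: [0.2, -0.0, -2.1]
width: 33.5
```

Run:
```python
from h import *
o=st();s=get_image("side");cv2.imwrite("pics/s11.png",s)
cv2.imwrite("pics/a11.png",cv2.resize(s[155:230,275:345],None,fx=7,fy=7,interpolation=cv2.INTER_CUBIC))
```

```text
t 19.57 tcp [588.5 -65.6 163.5] toolx [ 0.002 -0.001 -1.   ] jaw deg 93.77 F [ 0.2 -0.  -2.1] M [ 0.02 -0.02 -0.01] w 33.5 q [-0.13  0.45  1.75 -0.    0.94 -1.77] hp 18.700000000000003
```

View pics/a11.png

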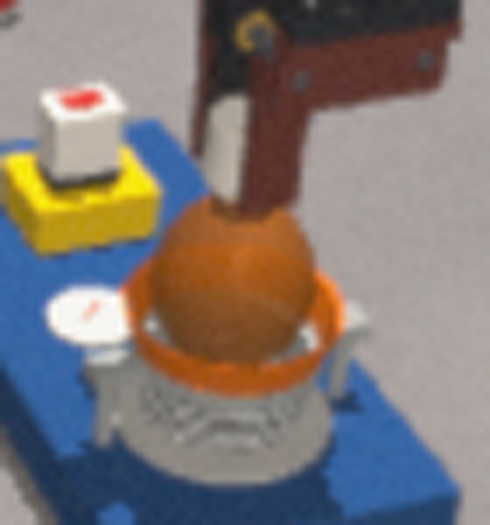

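The flask is centred in the collar: the belly centre is at column 234 of the crop and the ring at 235. There is no contact yet, so I lower it onto the seat.

Call:
{"name": "move_arm", "arguments": {
  "rows": [
    [0,0,-2,0,1],
    [0,0,-3.5,0,1],
    [0,0,-5,0,1],
    [0,0,-6,0,1],
    [0,0,-6,0,1]
  ]
}}

```text
t: 20.25
ee_pos: [588.9, -65.7, 157.9]
orientation: [-0.052, 1.568, 0.051]
ft_force: [-0.6, 0.6, 1.9]
width: 33.3
```

Run:
```python
from h import *
st()
```

```text
t 20.25 tcp [588.9 -65.7 157.9] toolx [ 0.002 -0.001 -1.   ] jaw deg 93.77 F [-0.6  0.6  1.9] M [ 0.07  0.01 -0.02] w 33.3 q [-0.13  0.46  1.75 -0.    0.93 -1.77] hp 18.700000000000003
```

Call:
{"name": "move_arm", "arguments": {
  "rows": [
    [0,0,-3,0,1],
    [0,0,-6,0,1],
    [0,0,-8,0,1],
    [0,0,-10,0,1],
    [0,0,-10,0,1]
  ]
}}

```text
t: 20.88
ee_pos: [589.6, -65.6, 148.6]
orientation: [-0.052, 1.566, 0.051]
ft_force: [0.3, 1.1, 9.3]
width: 33.2
```

Run:
```python
from h import *
st()
```

```text
t 20.88 tcp [589.6 -65.6 148.6] toolx [ 0.004 -0.001 -1.   ] jaw deg 93.77 F [0.3 1.1 9.3] M [ 0.19  0.26 -0.03] w 33.2 q [-0.13  0.47  1.76 -0.    0.91 -1.77] hp 18.700000000000003
```

Call:
{"name": "move_arm", "arguments": {
  "rows": [
    [0,0,-2,0,1],
    [0,0,-4,0,1],
    [0,0,-5,0,1],
    [0,0,-5,0,1]
  ]
}}

```text
t: 21.38
ee_pos: [590.2, -65.5, 144.6]
orientation: [-0.052, 1.565, 0.051]
ft_force: [-3.2, 2.4, 11.5]
width: 33.4
```

Run:
```python
from h import *
st()
```

```text
t 21.38 tcp [590.2 -65.5 144.6] toolx [ 0.005 -0.001 -1.   ] jaw deg 93.76 F [-3.2  2.4 11.5] M [ 0.22  0.59 -0.05] w 33.4 q [-0.13  0.47  1.76 -0.    0.9  -1.77] hp 18.700000000000003
```

Call:
{"name": "move_arm", "arguments": {
  "rows": [
    [-0.5,0,-1.5,0,1],
    [-1,0,-2.5,0,1],
    [-1,0,-3,0,1],
    [-1,0,-3,0,1]
  ]
}}

```text
t: 21.88
ee_pos: [590.2, -65.4, 143.2]
orientation: [-0.052, 1.563, 0.051]
ft_force: [-1.8, 2.2, 13.8]
width: 33.1
```

Run:
```python
from h import *
st()
```

```text
t 21.88 tcp [590.2 -65.4 143.2] toolx [ 0.008 -0.001 -1.   ] jaw deg 93.77 F [-1.8  2.2 13.8] M [0.26 0.48 0.02] w 33.1 q [-0.13  0.48  1.76  0.    0.9  -1.77] hp 18.700000000000003
```

Call:
{"name": "move_arm", "arguments": {
  "rows": [
    [-0.5,0,-1,0,1],
    [-0.5,0,-2,0,1],
    [-0.5,0,-2.5,0,1],
    [-0.5,0,-2.5,0,1]
  ]
}}

```text
t: 22.38
ee_pos: [591.0, -65.2, 143.0]
orientation: [-0.052, 1.56, 0.051]
ft_force: [-4.6, 2.8, 19.9]
width: 33.5
```

Run:
```python
from h import *
st()
```

```text
t 22.38 tcp [591.  -65.2 143. ] toolx [ 0.011 -0.001 -1.   ] jaw deg 93.77 F [-4.6  2.8 19.9] M [0.58 0.81 0.08] w 33.5 q [-0.13  0.48  1.76  0.    0.89 -1.77] hp 18.700000000000003
```

Call:
{"name": "move_arm", "arguments": {
  "rows": [
    [-1,0,-0.6,0,1],
    [-2,0,-1.5,0,1],
    [-2,0,-1.5,0,1],
    [-2,0,-1.5,0,1]
  ]
}}

```text
t: 22.88
ee_pos: [590.4, -65.2, 143.1]
orientation: [-0.053, 1.556, 0.051]
ft_force: [-1.2, 1.5, 13.7]
width: 33.1
```

Run:
```python
from h import *
st();s=get_image("side");st()
s0=cv2.imread("pics/s11.png");f=lambda q:cv2.resize(q[160:230,285:340],None,fx=7,fy=7,interpolation=cv2.INTER_CUBIC)
cv2.imwrite("pics/a12.png",np.hstack([f(s0),f(s)]));cv2.imwrite("pics/s12.png",s)
```

```text
t 22.88 tcp [590.4 -65.2 143.1] toolx [ 0.014 -0.001 -1.   ] jaw deg 93.77 F [-1.2  1.5 13.7] M [0.33 0.28 0.05] w 33.1 q [-0.13  0.47  1.76  0.    0.89 -1.77] hp 18.700000000000003
t 22.93 tcp [590.3 -65.2 143.1] toolx [ 0.014 -0.001 -1.   ] jaw deg 93.77 F [-0.7  1.4 12.8] M [0.26 0.27 0.02] w 33.6 q [-0.13  0.47  1.76  0.    0.89 -1.77] hp 18.700000000000003
```

View pics/a12.png

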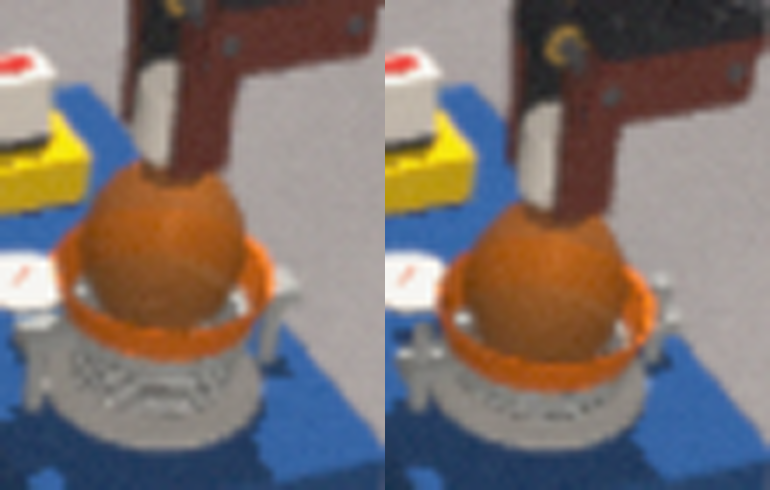

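View pics/s12.png

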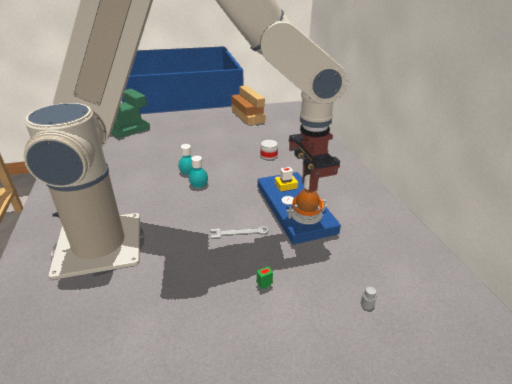

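The crops show the collar down by about 4.3 px (about 14–15 mm), so it is at or near the stop. Each call restarts from the measured pose, so the push eased off. I press more firmly.

Call:
{"name": "move_arm", "arguments": {
  "rows": [
    [-0.5,0,-1.5,0,1],
    [-0.5,0,-2.5,0,1],
    [-0.5,0,-3.5,0,1],
    [-0.5,0,-3.5,0,1],
    [-0.5,0,-3.5,0,1]
  ]
}}

```text
t: 23.55
ee_pos: [591.7, -65.0, 142.7]
orientation: [-0.053, 1.552, 0.051]
ft_force: [-4.5, 2.8, 25.0]
width: 33.3
```

Run:
```python
from h import *
st();s=get_image("side")
a=[cv2.imread("pics/s11.png"),s]
for im in a:
    c,k,A=blob(im,(285,180,50,45),lambda b,g,r:(r-b>120)&(r>165));print(c,A,k.max(0),k.min(0))
f=lambda q:cv2.resize(q[160:230,285:340],None,fx=7,fy=7,interpolation=cv2.INTER_CUBIC)
cv2.imwrite("pics/a13.png",np.hstack([f(x) for x in a]))
print([proj("side",[587.3,-66,103-z]) for z in(0,16)])
```

```text
t 23.55 tcp [591.7 -65.  142.7] toolx [ 0.018 -0.001 -1.   ] jaw deg 93.78 F [-4.5  2.8 25. ] M [0.57 0.84 0.07] w 33.3 q [-0.13  0.47  1.77  0.    0.88 -1.77] hp 18.700000000000003
[290.667094   184.56239405] 92.171875 [296.9375 189.1875] [284.5625 179.5625]
[290.66073395 184.56722218] 92.234375 [296.9375 189.3125] [284.5625 179.5625]
[array([[306.83322229, 198.43490842]]), array([[306.35506413, 202.97427552]])]
```

View pics/a13.png

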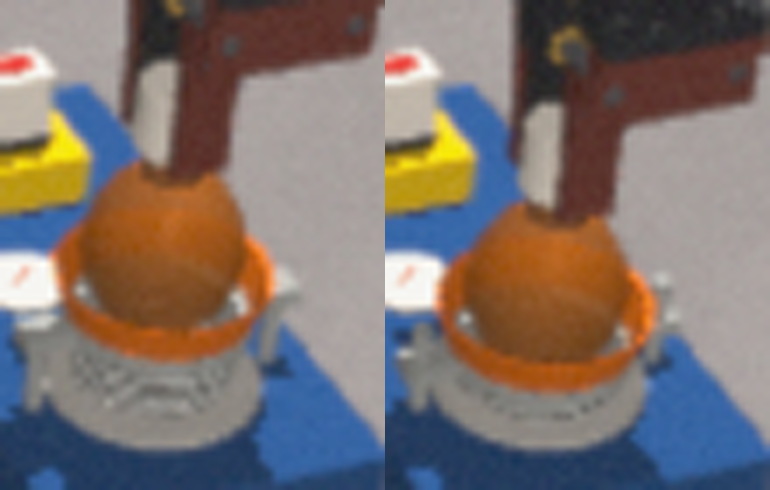

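Run:
```python
from h import *
s=get_image("side").astype(np.float32);s0=cv2.imread("pics/s11.png").astype(np.float32)
k=8;up=lambda a:cv2.resize(a,None,fx=k,fy=k,interpolation=cv2.INTER_CUBIC)
for (x,y,w,h) in((300,204,16,9),(297,203,10,9),(306,203,10,9)):
    T=up(s0)[y*k:(y+h)*k,x*k:(x+w)*k];S=up(s)[(y-3)*k:(y+h+9)*k,(x-4)*k:(x+w+4)*k]
    r=cv2.matchTemplate(S,T,cv2.TM_CCOEFF_NORMED);_,v,_,l=cv2.minMaxLoc(r);print(v,l[0]/k-4,l[1]/k-3)
f=lambda z:proj("side",[587.3,-112,103-z])
print(f(16)-f(0));st()
```

```text
0.947130024433136 -0.625 4.5
0.972724974155426 -0.5 4.5
0.8917829394340515 1.0 4.375
[[-0.54881142  4.62267056]]
t 23.65 tcp [591.7 -65.1 142.7] toolx [ 0.018 -0.001 -1.   ] jaw deg 93.78 F [-4.2  3.5 24.2] M [0.57 0.84 0.09] w 33.1 q [-0.13  0.47  1.77  0.    0.88 -1.77] hp 18.700000000000003
```

The collar has moved 4.5 px against 4.6 px expected for the full 16 mm. The push is steady at 24–25 N, well above the spring's 16 N, so the ring is on its stop. I hand in.

Run:
```python
from workcell import ctrl
print(ctrl.close_job())
```

```text
the job is handed in; nothing more can be done
None
```

I plugged the white relay into the yellow socket and let go of it. I then set the amber flask in the sprung ring, pressed it to the bottom stop and handed in the job at about 24 s, still holding it down.

- **Relay:** The first three tries at the socket touched its rim, with up to about 19 N at the wrist. I corrected the position from the forces and pictures, and the fourth try went in freely. Its red mark then measured 57.0 mm higher than on the bench, which is exactly the home height. One overlay put the cover's lower edge about 0.8 px higher than expected. I took that as shadow and the black band, because the push-in force and depth also agreed with home.
- **Flask and ring:**
  - The collar moved down 4.5 px, against 4.6 px expected for the full 16 mm.
  - The push was steady at 24–25 N, above the spring's 16 N at the stop. The height changed only 0.4 mm for the last 11 N.
- **Less than perfect:**
  - The tool leaned about 1° while pressing, so the flask may lean by as much.
  - A side force of about 4 N remained.
  - The side camera disagreed with the top one by about 3 mm in x, and I corrected for that.
- **Bystanders:** The last full picture shows the tin, socket bit and wrench where they were at the start.

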